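Slide a tube under the spring hold-down of a welding fixture

ROBOT

A 6-joint arm with a two-finger parallel gripper is mounted at the origin on the work surface. World frame = base frame: x ahead of the robot, y to its left, z up, the work surface at z = 0. Lengths are in m, angles in rad, forces in N, time in s.
With the tool pointing down it reaches from about 0.2 to 0.875 m from the base axis. Payload 3.4 kg.
Tool frame: the origin (TCP) lies between the finger pads; the fingertips stand 25 mm ahead of it and the grasp point (between the pads) lies 6 mm ahead of it (r.nose_length is the z of the fingertips in the tool frame, in m); z points along the fingers, x is the direction in which the jaws open and shut, and the axes are right-handed (so a half turn about z gives the same grasp; the last joint's range is limited). The gripper opens to 94 mm and grips with 3 to 60 N. Pads are 16 mm wide; open, the fingers measure 119 mm over their backs; the gripper's body (75 mm by 177 mm) begins 78 mm behind the grasp point.
Start: joints at [1.175, 0.276, 1.505, -0, 1.361, -0.121], TCP at [0.156, 0.553, 0.23] pointing down, gripper open.
Joint ranges: [-2.89, 2.89], [-0.75, 2.08], [0.22, 2.7], [-1.18, 4.32], [0.11, 2.71], [-2.7, 2.7]. Speed limits (rad/s): [2.57, 2.57, 3.14, 3.14, 3.14, 3.14].

INTERFACE

Orientations are given as a unit quaternion [w, x, y, z].
In Python, from plant import r, gripper_to, inverse_kinematics, vision, models, telemetry gives the robot as it stands. Calls block until the motion is done:
- r.move_to(position, orientation): joint-space move of the TCP to a pose.
- r.move_l(position, rot=None, vel=0.15, guard=None): straight line of the TCP; rot=None keeps the orientation; vel is the mean speed in m/s. With guard (N) it stops when the force on the tool has changed by that much, and returns True; else False.
- r.movej(angles): joint-space move.
- gripper_to(opening, f_grip=None): finger opening in m; f_grip is the grip in N (None keeps the last); returns when the fingers have stopped.
- r.hold(seconds).
- inverse_kinematics(position, orientation): joint angles nearest the present ones, or None.
- vision.snapshot(name): name is "scene" or "top"; returns the picture (384x512x3 uint8, red, green, blue); there is no depth.
- vision.get_calibration(name): a dict with "fx", "fy", "cx", "cy" (pixels), "position" and "orientation" of the camera in the world. Camera axes: x right, y down, z forward; pixel columns grow to the right and rows downward; lengths in m; the calibration is good to about 2 mm. A picture is of the moment at which its call begins. get_calibration takes no time and is no camera call.
A pose or a line that the arm cannot do raises r.PlanningError and nothing moves.
- r.sign_off(): hands the job in, once; it reports no verdict.
Trained networks look in the newest picture that a camera, given by its name, has taken for a name from the list of things; names that differ only in an ending like _2 or _b are one class to them, and where a whole thing is asked for, a point or a joint stands for the part that bears it (a point fixed in the world has none). Each returns a list of dicts, best first, with "score" (0 to 1); they miss things now and then, are a little off and sometimes report something else, mostly with a low value. They report only what shows in the picture. A call takes as long as a camera call. They do not tell look-alikes from the thing itself.
- models.boxes_of(thing, camera): "at" ([x, y, z] in m, in world coordinates, good to about 4 mm: the middle of the surface that is visible of it).
- models.regions_of(thing, camera): "pixels" (384x512 bool, what is visible of it).
- models.mark_of(thing, camera): "at" ([x, y, z] in m, in world coordinates, good to about 4 mm: a listed point, or the origin of a listed thing).
Readings, each from a call of its own:
- telemetry.current_t(): time.
- telemetry.current_joints(): joint angles.
- telemetry.current_dq(): joint speeds.
- telemetry.current_joint_efforts(): joint torques, N m.
- telemetry.current_ee_pos(): TCP position.
- telemetry.current_tool_rot(): TCP orientation.
- telemetry.current_wrist_force(): force on the tool from outside, world axes, zero at the start.
- telemetry.current_torque(): the same for the moment, N m.
- telemetry.current_opening(): finger opening in m.
Only numpy, scipy, OpenCV 4.12 (cv2) and the standard library are available. Lean on these libraries where they do the work, as an engineer would, in place of code of your own. Each camera call takes 0.05 s, during which the arm holds its last target. There are 200 camera calls.

TASK

Press the yellow thumb bar with the black sleeve down with one fingertip to hold the spring-closed hold-down flap of the welding fixture open, and with the other fingertip push the bright steel tube along its channel, under the open flap, until its far end is against the blue back stop. Then let the flap come down on the tube and move the hand clear. The tube is only pushed along the deck, never lifted or tipped, and everything else on the bench stays where it stands.

Things in the scene. Friction and masses are not known exactly. Their poses are not given: they have to be found in the camera images.
- fixture: Green welding fixture fixed to the bench. Origin on the bench top, mid-channel, under the near face of the flap's copper pad; x runs along the channel to the back stop (away from the robot), y left, z up. Turned up to 0.35 rad. Deck top at z = 12 mm (x -175 to +70, y -52 to +50). Two steel rails, tops at z = 20 mm, leave a channel 44 mm wide. Numbers in mm below are in this frame.
- hinge (a point): On the flap's hinge axis, which runs along fixture x at y = +40, z = 35. Two dark bearings, 18 mm wide in y, tops at z = 42, stand at x -20 to -8 and +38 to +50. Right of the hinge is the yellow flap (x -5 to +35, out to y = -14; its edge is at z = 59 closed and 87 when opened to 0.65 rad); left of it is the thumb bar.
- flap (a joint): Angle (rad) of the yellow rocking flap: 0 = closed by its spring, 0.85 = its limit. Pressing the thumb bar down raises the pad. The pad touches the tube's top at about 0.47 (where it also rests when let down on the tube); above 0.53 the tube passes freely, at 0.65 with 5 mm to spare. Holding the bar takes about 2 N at first and 6 N at 0.65; let go, it springs back.
- thumb_bar (a point): Point on the centre line of the flap's thumb bar: a yellow round bar 16 mm thick with a black rubber sleeve, left of and parallel to the channel, x -160 to +35. Closed, its centre line is at y +82, z 45.5 (top at z = 53.5); at 0.65 rad at y +80, z 18 (top at z = 26). A fingertip pressing it from above to 26 mm above the bench holds 0.65, and can slide along it in x.
- pad (a point): Middle of the lower near edge of the flap's copper pad: closed, at x 0, y 0, z 26, so that it bars the tube; it rises with the flap. The pad is 30 mm long (x 0 to +30) and 16 mm wide.
- stop (a point): Centre of the near face of the blue back stop: x +50, y 0, z 27. The stop is 60 mm wide, its top at z = 46.
- tube: The work: bright rectangular steel tube with closed ends, 100 mm long (x), 40 wide, 30 high, 0.17 to 0.34 kg, lying on the deck in the channel before the flap. Origin at the centre of its underside, x along it towards the stop. Its far end starts 6 to 36 mm short of the pad. Fully home (far end on the stop) its origin is at fixture x = 0, its near end 50 mm before the pad.
- tube_tail (a point): Centre of the tube's near end face (the face to push on), 15 mm above its underside.
- spare: Bystander: dark steel tube offcut 70 x 30 x 30 mm on the bench to the right of the fixture. Origin at the centre of its underside. To be left alone.
- magnet: Bystander: red square welding magnet 60 x 60 x 16 mm on the bench to the right of the fixture. Origin at the centre of its underside. To be left alone.
- jar: Bystander: jar with a blue cap, 60 mm across, 75 mm high, origin under its centre. To be left alone.
- cup: Bystander: steel cup, 72 mm across, 70 mm high, origin under its centre. To be left alone.
- brush: Bystander: hand brush lying on the bench on the right. To be left alone.
- pliers: Bystander: steel locking pliers, about 220 x 80 x 18 mm, lying on the bench on the left. To be left alone.
- clamp: Bystander: red and dark steel bar clamp, about 190 x 85 x 12 mm, lying on the bench on the left. To be left alone.
Mind the look-alikes: they are no part of the job. Leave any pink or red look-alike of the tube alone.

How it is judged:
On the way, in this order (a step that is already met when the one before it is completed fails the run):
1. a finger holds the flap open while the tube's far end passes under it (contact force between the fingers and flap above 0.3 N and value of joint flap above 0.51 rad and x of tube in the frame of fixture between -0.042 and -0.008 m), for 0.05 s.
2. the flap is still held up by a finger as the tube comes home against the stop (contact force between the fingers and flap above 0.3 N and value of joint flap above 0.51 rad and x of tube in the frame of fixture above -0.005 m), for 0.05 s.
At the end, for the whole second after the job is handed in: The tube lies flat on the deck in the channel with its far end within 5 mm of the back stop, at rest, and the flap has come down and presses on it (flap joint 0.42 to 0.54 rad, more than 1 N on the tube), the hand away (x of tube in the frame of fixture between -0.005 and 0.003 m and angle between the x axis of tube and the x axis of fixture, either way round below 0.08 rad and z of tube in the frame of fixture below 0.015 m and angle between tube's own z axis and vertical below 0.05 rad and value of joint flap between 0.42 and 0.54 rad and contact force between flap and tube above 1 N and linear speed of tube below 0.01 m/s); the robot touches nothing.
It fails at once if the tube is lifted off the deck or tipped (z of tube in the frame of fixture above 0.022 m or angle between tube's own z axis and vertical above 0.25 rad).
It fails at once if one of the other things on the bench is moved by more than 30 mm (distance of any of spare, magnet, jar, cup, brush, pliers, clamp from where it was at the start of the episode above 0.03 m).
It also fails if it takes over 32 s, if anything falls off the work surface, if the arm or the gripper's body presses on something with over 40 N, if the wrist force passes 120 N, or if a joint passes its speed limit or range.

## Working session

There is one attempt and no reset: what is moved stays moved. The work goes in short steps, each a Python script; the robot and the scene stay as the last script left them, time stands still between calls to the robot, and variables do not carry over. Pictures are saved under pics/ and viewed, about 8 in all and at most 12, crops included, and the job is handed in when it is done.

```bash
mkdir -p pics; ls
python3 - <<'E'
from plant import r, vision, models, telemetry
import cv2, numpy as np
for c in ("scene","top"):
    im=vision.snapshot(c); cv2.imwrite(f"pics/{c}0.png",im[...,::-1])
    k=vision.get_calibration(c); print(c,k)
    for t in ("fixture","hinge","thumb_bar","pad","stop","tube","tube_tail"):
        print(t,[(np.round(d["at"],3).tolist(),round(d["score"],2)) for d in models.mark_of(t,c)[:3]])
print(r.nose_length,telemetry.current_t(),telemetry.current_tool_rot(),telemetry.current_opening())
E
```

```text
pics
scene {'fx': 426.7108822702532, 'fy': 426.7108822702532, 'cx': 255.30260668403935, 'cy': 198.70991244765705, 'position': array([ 1.41867392, -0.14312673,  1.10677645]), 'orientation': array([-0.25699311,  0.72823835,  0.59700646, -0.2172711 ])}
fixture [([0.617, 0.02, 0.002], 0.74), ([0.62, 0.016, 0.025], 0.22)]
hinge [([0.615, 0.063, 0.036], 0.84)]
thumb_bar [([0.518, 0.088, 0.049], 0.98), ([0.499, 0.005, 0.03], 0.52)]
pad [([0.622, 0.018, 0.026], 0.61)]
stop [([0.667, 0.028, 0.027], 0.66)]
tube [([0.796, -0.04, 0.0], 0.78), ([0.549, 0.011, 0.014], 0.77), ([0.396, -0.147, -0.002], 0.61)]
tube_tail [([0.36, -0.181, 0.013], 0.89), ([0.5, 0.002, 0.028], 0.62), ([0.789, 0.006, 0.014], 0.6)]
top {'fx': 446.5898439964824, 'fy': 446.5898439964824, 'cx': 259.9695603832363, 'cy': 202.64471946504244, 'position': array([0.30200832, 0.01293601, 1.29573322]), 'orientation': array([ 0.07084535, -0.70066192,  0.70659326, -0.06913598])}
fixture [([0.622, 0.019, 0.001], 0.94), ([0.606, 0.381, 0.0], 0.34), ([0.546, 0.01, 0.011], 0.2)]
hinge [([0.611, 0.061, 0.033], 0.74), ([0.62, 0.022, 0.028], 0.43)]
thumb_bar [([0.518, 0.087, 0.043], 0.76), ([0.665, 0.026, 0.03], 0.39)]
pad [([0.623, 0.021, 0.025], 0.58), ([0.41, 0.448, 0.004], 0.24)]
stop [([0.668, 0.024, 0.03], 0.81)]
tube [([0.55, 0.011, 0.01], 0.73), ([0.8, -0.04, -0.0], 0.71), ([0.398, -0.142, -0.002], 0.6)]
tube_tail [([0.791, 0.008, 0.012], 0.97), ([0.502, 0.004, 0.019], 0.67), ([0.362, -0.179, 0.012], 0.65)]
0.025 0.8 [-3.37706808e-05  7.97307345e-01  6.03573517e-01  7.74321962e-05] 0.09355370630626574
```

View pics/scene0.png

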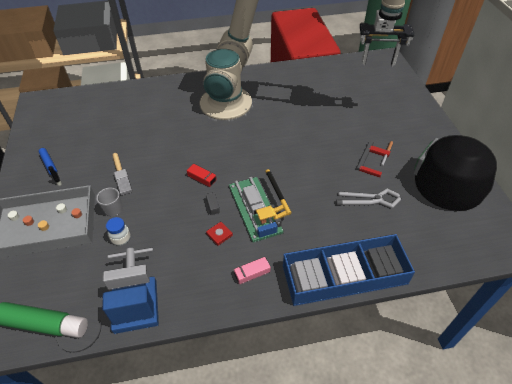

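View pics/top0.png

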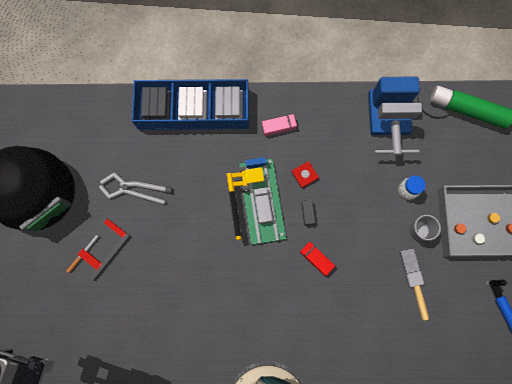

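The pictures show the fixture mid-bench: the tube is at top (263,205), the bar at (236,215) and the stop at (257,162). The red, pink and dark offcuts are separate from it. The reported tube at (0.55, 0.011) is the real one. Next I fit the fixture pose and go above it.

```bash
cat > h.py <<'E'
from plant import r, gripper_to, inverse_kinematics, vision, models, telemetry
import numpy as np, cv2
from scipy.optimize import least_squares
L={"fixture":(0,0),"pad":(0,0),"stop":(.05,0)}
M={"fixture":[(.617,.020),(.622,.019)],"pad":[(.622,.018),(.623,.021)],"stop":[(.667,.028),(.668,.024)]}
lineM={"tube":[(.549,.011),(.55,.011)],"tail":[(.5,.002),(.502,.004)]}   # y=0
barM=[(.518,.088),(.518,.087)]; hingeM=[(.615,.063),(.611,.061)]
def loc(p,q):
    c,s=np.cos(q[2]),np.sin(q[2]); d=np.array(p)-q[:2]; return np.array([c*d[0]+s*d[1],-s*d[0]+c*d[1]])
def res(q):
    e=[]
    for k in M:
        for p in M[k]: e+=list(loc(p,q)-L[k])
    for k in lineM:
        for p in lineM[k]: e.append(loc(p,q)[1])
    for p in barM: e.append(loc(p,q)[1]-.082)
    for p in hingeM: e.append(loc(p,q)[1]-.04)
    return e
q=least_squares(res,[.62,.02,.13],x_scale=[.01,.01,.1]).x
def W(x,y,z):
    c,s=np.cos(q[2]),np.sin(q[2]); return [q[0]+c*x-s*y,q[1]+s*x+c*y,z]
a=(np.pi/2+q[2])/2; ROT=np.array([0,np.cos(a),np.sin(a),0])
N=r.nose_length
E
python3 - <<'E'
from h import *
print(q,np.round(res(q),4)*1e3,[loc(p,q) for p in lineM["tail"]+lineM["tube"]])
gripper_to(.068)
r.move_to(W(-.142,.0405,.10+N),ROT)
print(telemetry.current_t(),telemetry.current_ee_pos(),telemetry.current_opening())
p=[]
for c in("scene","top"):
    im=vision.snapshot(c); k=vision.get_calibration(c)
    x,y=(200,155) if c=="scene" else (195,140)
    p.append(cv2.resize(im[y:y+110,x:x+110,::-1],(400,400),interpolation=cv2.INTER_CUBIC))
    for t in ("pad","stop","tube","tube_tail","thumb_bar"):
        print(c,t,[(np.round(loc(d["at"][:2],q),3).tolist(),round(d["score"],2)) for d in models.mark_of(t,c)[:3]])
cv2.imwrite("pics/above.png",np.hstack(p))
E
```

```text
[0.61989185 0.0200769  0.1411066 ] [-2.9  0.3  1.9 -1.4  1.8 -2.4  3.2  0.5 -2.2  1.2 -1.8 -2.9  1.   0.8
 -1.   0.7 -0.4 -1.4  3.2  1.8] [array([-0.12124255, -0.00103579]), array([-0.11898115,  0.00066305]), array([-0.07146382,  0.00098346]), array([-0.07047375,  0.00084282])]
3.5917 [0.47375114 0.0407625  0.12513912] 0.06802822711512771
scene pad [([-0.0, -0.004], 0.81)]
scene stop [([0.045, 0.001], 0.62), ([-0.106, -0.132], 0.48)]
scene tube [([-0.244, -0.131], 0.95), ([0.167, -0.086], 0.78), ([-0.073, 0.002], 0.76)]
scene tube_tail [([0.167, -0.038], 0.97), ([-0.118, 0.005], 0.74), ([-0.285, -0.161], 0.74)]
scene thumb_bar [([-0.092, 0.08], 0.93)]
top pad [([0.001, -0.0], 0.61)]
top stop [([0.045, -0.007], 0.62)]
top tube [([0.17, -0.085], 0.96), ([-0.244, -0.131], 0.76)]
top tube_tail [([-0.283, -0.162], 0.72), ([0.166, -0.037], 0.58), ([-0.084, -0.436], 0.53)]
top thumb_bar []
```

View pics/above.png

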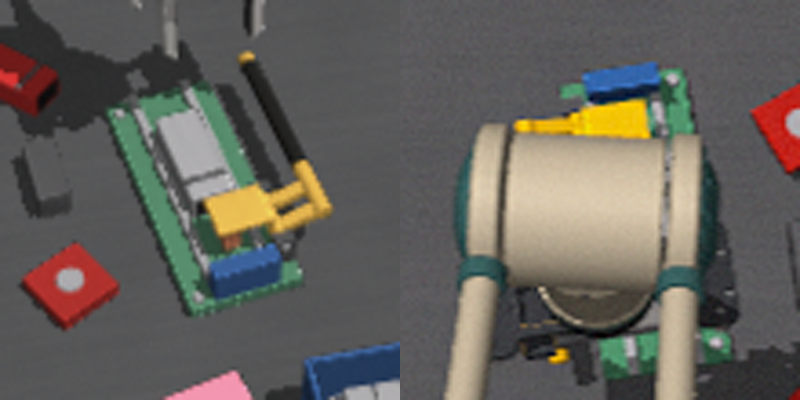

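The left crop (scene) shows the tube in its channel, from about (165,115) to (230,205), with the bar free beside it. The right crop (top) shows the fingers behind the tail: the left one is over the bar's yellow end at (555,352). Now I press down.

Run:
```python
from h import *
r.move_l(W(-.142,.0405,.065+N),vel=.1)
f0=telemetry.current_wrist_force()
hit=r.move_l(W(-.142,.0405,.025+N),vel=.04,guard=20)
print(hit,telemetry.current_t(),telemetry.current_ee_pos()-W(-.142,.0405,.025+N),f0,telemetry.current_wrist_force())
p=[]
for c in("scene",):
    im=vision.snapshot(c); p.append(cv2.resize(im[130:260,190:320,::-1],(560,560),interpolation=cv2.INTER_CUBIC))
cv2.imwrite("pics/press.png",p[0])
```

```text
False 5.8417 [ 0.00052732 -0.0008335   0.00026062] [ 0.16305738 -0.37941201  0.22950857] [ 0.11845642 -4.51927337  4.56136208]
```

View pics/press.png

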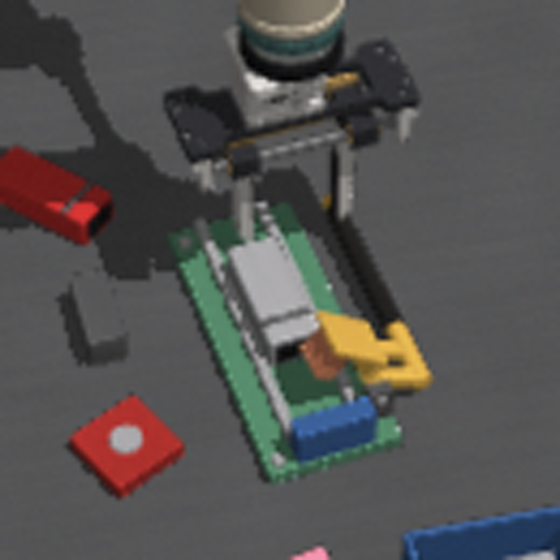

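The flap is up at (340,340) and the pad (320,355) is clear of the tube's end. The right finger is behind the tail. Next I push, with a 1.5 mm shift left to sit better on the bar.

Run:
```python
from h import *
def rep(s): 
    e=telemetry.current_ee_pos(); print(s,round(telemetry.current_t(),2),np.round(loc(e[:2],q),4),round(e[2]-N,4),np.round(telemetry.current_wrist_force(),1))
r.move_l(W(-.100,.042,.025+N),vel=.04); rep("a")
r.move_l(W(-.070,.042,.025+N),vel=.03); rep("b")
print(r.move_l(W(-.052,.042,.025+N),vel=.015,guard=10)); rep("c")
im=vision.snapshot("scene")
for t in("tube","tube_tail","stop","pad"):
    print(t,[(np.round(loc(d["at"][:2],q),3).tolist(),round(d["score"],2)) for d in models.mark_of(t,"scene")[:4]])
cv2.imwrite("pics/home.png",cv2.resize(im[130:260,190:320,::-1],(560,560),interpolation=cv2.INTER_CUBIC))
```

```text
a 7.09 [-0.1036  0.0427] 0.0243 [-6.1 -2.   7. ]
b 8.24 [-0.0735  0.0427] 0.0242 [-5.7 -1.1  5.4]
True
c 9.29 [-0.0599  0.0428] 0.0243 [-0.7 -0.7  3.6]
tube [([-0.245, -0.133], 0.92), ([0.167, -0.083], 0.88), ([-0.004, 0.0], 0.66), ([0.047, 0.004], 0.64)]
tube_tail [([0.164, -0.038], 0.63), ([-0.05, 0.002], 0.6), ([0.009, -0.142], 0.39)]
stop [([0.046, 0.003], 0.79)]
pad [([0.002, -0.001], 0.62), ([-0.05, 0.002], 0.43)]
```

View pics/home.png

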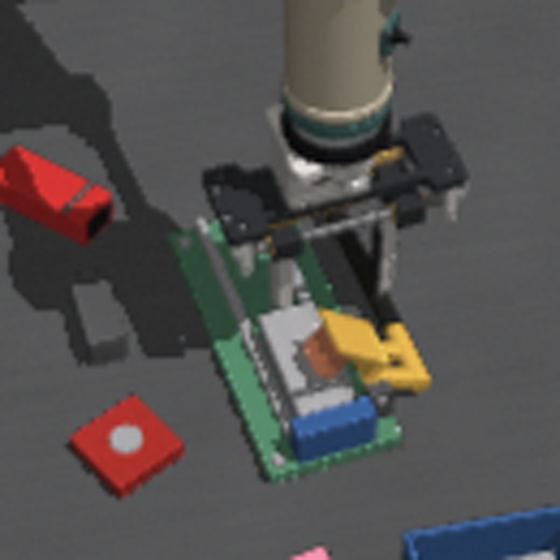

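The tube's far end looks to be at the blue stop (330,405). I push once more to confirm it stops at the same place.

Run:
```python
from h import *
def rep(s): 
    e=telemetry.current_ee_pos(); print(s,round(telemetry.current_t(),2),np.round(loc(e[:2],q),4),round(e[2]-N,4),np.round(telemetry.current_wrist_force(),1))
print(r.move_l(W(-.048,.042,.025+N),vel=.02,guard=18)); rep("d")
r.hold(.3); rep("d2")
im=vision.snapshot("scene")
cv2.imwrite("pics/home2.png",cv2.resize(im[170:250,230:310,::-1],(600,600),interpolation=cv2.INTER_CUBIC))
```

```text
True
d 10.0 [-0.0597  0.0427] 0.0244 [-2.1 -1.1  5.2]
d2 10.3 [-0.0598  0.0427] 0.0244 [-1.5 -0.9  4.5]
```

View pics/home2.png

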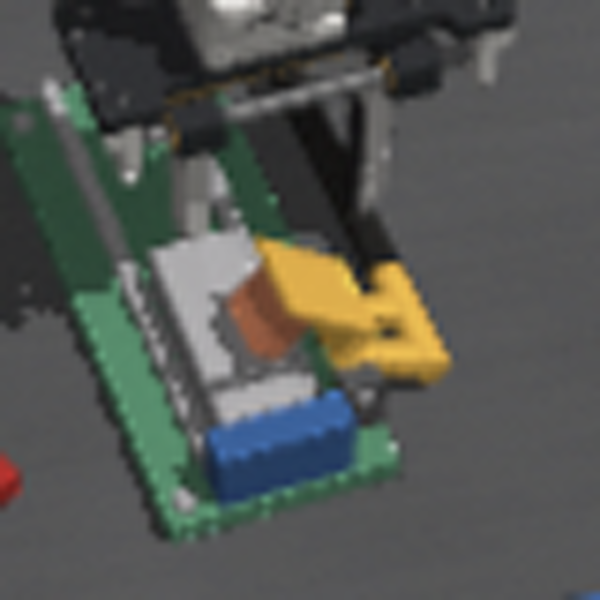

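It stopped at the same place under 18 N, and the tube's end sits at the stop (265,400). So it is home. Next I back off along the bar, let the flap down, and clear.

Run:
```python
from h import *
def rep(s): 
    e=telemetry.current_ee_pos(); print(s,round(telemetry.current_t(),2),np.round(loc(e[:2],q),4),round(e[2]-N,4),np.round(telemetry.current_wrist_force(),1))
r.move_l(W(-.075,.042,.025+N),vel=.05); rep("back")
r.move_l(W(-.075,.042,.050+N),vel=.03); rep("down")
r.move_l(W(-.085,.042,.18+N),vel=.12)
r.move_l(W(-.25,.042,.22+N),vel=.2); rep("clear")
p=[]
for c,x,y in(("scene",210,160),("top",205,145)):
    im=vision.snapshot(c); p.append(cv2.resize(im[y:y+100,x:x+100,::-1],(400,400),interpolation=cv2.INTER_CUBIC))
    for t in("tube","tube_tail","stop"):
        print(c,t,[(np.round(loc(d["at"][:2],q),3).tolist(),round(d["score"],2)) for d in models.mark_of(t,c)[:4]])
cv2.imwrite("pics/end.png",np.hstack(p))
```

```text
back 10.81 [-0.0752  0.0418] 0.0253 [ 2.4 -0.8  4.5]
down 11.79 [-0.0752  0.042 ] 0.0498 [-0.3  0.6 -0.6]
clear 14.03 [-0.2492  0.0418] 0.2199 [ 0.1  1.2 -0.6]
scene tube [([0.163, -0.086], 0.75), ([-0.004, 0.001], 0.69), ([-0.244, -0.131], 0.63)]
scene tube_tail [([-0.286, -0.166], 0.91), ([0.165, -0.036], 0.91), ([-0.049, 0.003], 0.85)]
scene stop [([0.047, 0.004], 0.82)]
top tube [([0.173, -0.087], 0.96), ([-0.005, 0.001], 0.71), ([-0.244, -0.131], 0.56)]
top tube_tail [([-0.28, -0.16], 0.97), ([-0.047, -0.0], 0.74), ([0.167, -0.036], 0.59)]
top stop [([0.045, 0.001], 0.92), ([0.0, 0.037], 0.37), ([-0.148, 0.452], 0.35)]
```

View pics/end.png

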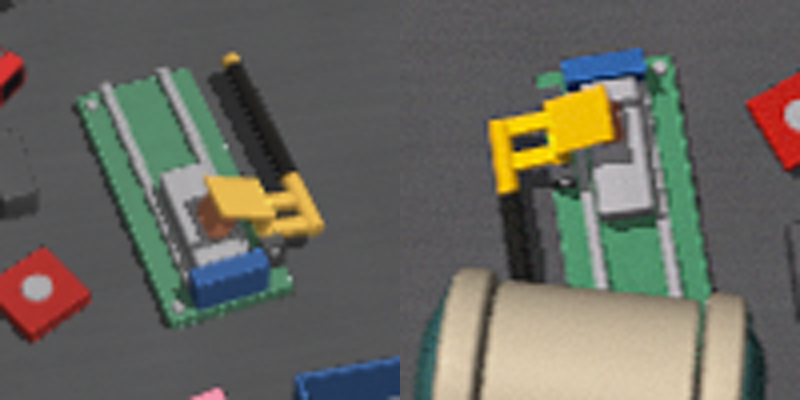

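Both crops show the tube's end at the stop, the pad resting on the tube, and the hand clear.

```bash
python3 -c "
from plant import r
r.hold(.3); r.sign_off()"
```

```text
the job is handed in; nothing more can be done
```

The tube is home against the blue stop with the flap down on it, and the job was handed in at about 14.5 s of the 32 s allowed. I pressed the bar to about 25 mm above the bench, pushed the tube in with the other fingertip, backed off, let the flap down and moved the hand clear.

- **Tube against the stop:** a second push with an 18 N guard ended at the same place as the first, within 0.2 mm.
- **Final pictures:** the tube's end is at the stop, the pad rests on the tube, the hand is clear and the neighbouring parts in the crops look unmoved. I did not look at the rest of the bench again.
- **Disagreement:** in my fitted fixture frame the networks put the tube at x of about -4.5 mm, close to the -5 mm limit. They put the stop at about +46 mm instead of +50 mm, so I take this as a fit offset. Measured against the stop, the tube is home to about 1 mm.
- **Not measured:** I had no direct reading of the flap angle or of the flap's force on the tube. I judged both from the pictures.

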